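# Make up the refill tray and hold the showcase lid open

### The job

Fill the small three-pocket refill tray with pieces from the marble slab, working from the far pocket towards the robot so that nothing is carried over pieces already set out: first the round sandwich macaron in the far pocket, then the square one in the middle, then the finger-shaped one in the near pocket, each lying flat and let go before the next. Then take the pull of the showcase's self-closing glass lid and draw the lid towards the robot until its rear edge lies over the steel divider bar, so that the empty bay at the back is open and the stock in front stays covered, and keep it there: the program finishes while still holding the pull, for the colleague across the counter to put the tray in. Leave the tray standing where it is and all the other things on the counter alone.

Things in the scene. Friction and masses are not known exactly. Their poses are not given: they have to be found in the camera images.
- round_piece: Round sandwich macaron, 48 mm in diameter, of dark chocolate with a pale filling line, 28 mm high, about 35 g, lying flat on the marble slab. Origin: centre of its underside, z up.
- square_piece: Square sandwich piece, 40 x 40 mm, of dark chocolate with a pale filling line, 28 mm high, about 35 g, lying flat on the marble slab. Origin: centre of its underside, z up. x and y along its sides.
- finger_piece: Finger-shaped sandwich piece, 50 mm long (its x) and 24 mm wide (its y), of dark chocolate with a pale filling line, 28 mm high, about 35 g, lying flat on the marble slab. Origin: centre of its underside, z up.
- slab: White marble slab 260 x 200 x 15 mm, fixed on the counter on the robot's right. The three pieces and two small dome bonbons stand on it, in any arrangement. Origin: centre of its underside; its top is at z = 15 mm.
- tray: Refill tray of kraft board lined black, 204 mm long (its x, pointing away from the robot), 78 mm wide (its y), loose on the counter, 0.7 kg. Three square pockets in a row along x, each 58 x 58 mm inside; floor 6 mm above the counter, wall tops at 16 mm. Walls 5 mm between pockets, rims 10 mm. Any piece fits a pocket turned either way. Origin: centre of the underside.
- pocket1 (a point): Centre of the floor of pocket 1, farthest from the robot; axes as the tray's.
- pocket2 (a point): Centre of the floor of pocket 2, the middle one, 63 mm from each of the others; axes as the tray's.
- pocket3 (a point): Centre of the floor of pocket 3, nearest the robot; axes as the tray's.
- case: Countertop glass showcase, 420 mm long (its x, pointing away from the robot), 320 mm wide (its y), rails at 150 mm height, fixed, on the robot's left. A fixed pane covers its front half, a sliding framed glass lid its rear half (frame top at 163 mm). A spring closer tube runs along its outer left side, 18 mm thick, at 140 mm. Origin: centre of the underside.
- lid (a joint): Travel of the sliding lid in m: 0 = shut (at rest), growing as it is drawn along the showcase's -x, towards the robot, over the fixed pane; stop at 0.17. A spring closer always pulls it shut: about 5 N when shut, growing by 25 N/m (8.5 N at 0.14), lightly damped; it slides back when let go. Lid and pull weigh 0.8 kg.
- pull_bar (a point): Centre of the grip bar of the lid's pull: a dark steel bow on the lid near its front edge. The bar runs across the showcase (y), 100 mm long, 14 x 14 mm thick, 195 mm above the counter, 29 mm clear above the glass; posts 12 mm thick at its two ends. The lid's rear edge (end of its rear frame strip) lies 175 mm from it along the showcase's +x. Axes as the showcase's; moves with the lid.
- divider_bar: The mark: steel bar across the showcase's well, under the lid, between the stock and the empty rear bay. 16 mm wide along the showcase's x; its end lugs (16 x 12 mm, 16 mm high) stand on the side rails beside the lid, visible from above. Fixed in a run, placed anew each time 100 to 145 mm in front of the shut lid's rear edge. Origin: middle of the bar, at 150 mm; axes as the showcase's.
- bonbon_a: Small dome bonbon, 32 mm across, 21 mm high, on the slab: leave alone. Origin: centre of the underside.
- bonbon_b: Second dome bonbon, the same: leave alone.
- card_a: Blank price-card stand, 55 mm wide, 43 mm high, beyond the tray: leave alone.
- card_b: Second price-card stand, left of the showcase: leave alone.
- tin: Small white jar with a brass-coloured cap, 56 mm across, 55 mm high, beyond the slab and tray: leave alone.
- tongs: Steel serving tongs, about 160 mm long, lying right of the slab: leave alone.
- gift_box: Gift box 104 x 104 x 44 mm near the robot, right: leave alone.

How it is judged:
On the way, in this order (a step that is already met when the one before it is completed fails the run):
1. the round macaron lies flat in the far pocket and is let go (x of round_piece in the frame of pocket1 between -0.019 and 0.019 m and y of round_piece in the frame of pocket1 between -0.019 and 0.019 m and z of round_piece in the frame of pocket1 between -0.004 and 0.004 m and angle between round_piece's own z axis and vertical below 0.12 rad and contact force between the fingers and round_piece below 0.2 N and linear speed of round_piece below 0.03 m/s), for 0.2 s.
2. then the square piece lies flat in the middle pocket and is let go (all of step 1 and x of square_piece in the frame of pocket2 between -0.019 and 0.019 m and y of square_piece in the frame of pocket2 between -0.019 and 0.019 m and z of square_piece in the frame of pocket2 between -0.004 and 0.004 m and angle between square_piece's own z axis and vertical below 0.12 rad and contact force between the fingers and square_piece below 0.2 N and linear speed of square_piece below 0.03 m/s), for 0.2 s.
3. then the finger-shaped piece lies flat in the near pocket and is let go (all of step 2 and x of finger_piece in the frame of pocket3 between -0.019 and 0.019 m and y of finger_piece in the frame of pocket3 between -0.019 and 0.019 m and z of finger_piece in the frame of pocket3 between -0.004 and 0.004 m and angle between finger_piece's own z axis and vertical below 0.12 rad and contact force between the fingers and finger_piece below 0.2 N and linear speed of finger_piece below 0.03 m/s), for 0.2 s.
4. then the lid is held by its pull with its rear edge over the divider bar (all of step 3 and x of pull_bar in the frame of divider_bar between -0.183 and -0.167 m and velocity of joint lid between -0.02 and 0.02 m/s and contact force between the fingers and lid_c0 above 3 N), for 0.3 s.
At the end, for the whole second after the job is handed in: Round, square and finger piece lie flat at rest in the far, middle and near pocket (within 19 mm of its centre each way, underside within 4 mm of the floor, tilt < 0.12 rad); the fingers hold the pull (> 3 N) and the still lid's rear edge is within 8 mm of the middle of the 16 mm divider bar (all of step 4); the arm keeps its last pose, push and grip.
It fails at once if a bystander is moved by more than 30 mm (distance of any of bonbon_a, bonbon_b, card_a, card_b, tin, tongs, gift_box from where it was at the start of the episode above 0.03 m).
It fails at once if the tray is shifted by more than 40 mm (distance of tray from where it was at the start of the episode above 0.04 m).
It also fails if it takes over 72 s, if anything falls off the work surface, if the arm or the gripper's body presses on something with over 40 N, if the wrist force passes 120 N, or if a joint passes its speed limit or range.

### The arm

A 7-joint arm with a two-finger parallel gripper is mounted at the origin on the work surface. World frame = base frame: x ahead of the robot, y to its left, z up, the work surface at z = 0. Lengths are in m, angles in rad, forces in N, time in s.
With the tool pointing down it reaches from about 0.425 to 0.975 m from the base axis. Payload 16.7 kg.
Tool frame: the origin (TCP) lies at the centre of the arm's flange, where the gripper is bolted on; the fingertips stand 173 mm ahead of it and the grasp point (between the pads) lies 155 mm ahead of it; z points along the fingers, y is the line along which they close (so a half turn about z gives the same grasp; the last joint's range is limited). The gripper opens to 85 mm and grips with 20 to 120 N. Pads are 22 mm wide; open, the fingers measure 114 mm over their backs; the gripper's body (76 mm by 85 mm) begins 54 mm behind the grasp point. The pads swing forward as they close: fully open they stand 13 mm farther back than shut.
Start: joints at [-0.149, 0.426, 0.074, 1.606, -0.034, 1.111, -0.067], TCP at [0.675, -0, 0.405] pointing down, gripper open.
Joint ranges: [-2.85, 2.85], [-0.5, 2.14], [-1.23, 1.37], [0.21, 2.46], [-1.02, 4.16], [0.16, 2.05], [-2.73, 2.73]. Speed limits (rad/s): [1.89, 1.89, 2.39, 2.39, 3.01, 3.01, 3.01].

### API

Orientations are given as a rotation vector (axis times angle).
In Python, from plant import robot gives the robot as it stands.
- The arm moves only by the tool inch_along, called by a JSON object that holds its "op" and its "data". Schema: {"type":"object","properties":{"steps":{"type":"object","properties":{"drx":{"type":"array","items":{"type":"number"},"minItems":1,"maxItems":10},"dry":{"type":"array","items":{"type":"number"},"minItems":1,"maxItems":10},"drz":{"type":"array","items":{"type":"number"},"minItems":1,"maxItems":10},"x":{"type":"array","items":{"type":"number"},"minItems":1,"maxItems":10},"y":{"type":"array","items":{"type":"number"},"minItems":1,"maxItems":10},"z":{"type":"array","items":{"type":"number"},"minItems":1,"maxItems":10},"finger_gap":{"type":"array","items":{"type":"number"},"minItems":1,"maxItems":10}},"additionalProperties":false,"required":["drx","dry","drz","x","y","z","finger_gap"]},"grip_n":{"type":"number"},"only":{"type":"string"},"quiet":{"type":"boolean"},"lines":{"type":"string"}},"required":["steps"],"additionalProperties":false}. steps is an object with one list for each field, all of the same length, 1 to 10, a row being the entries at one place: drx, dry, drz (a rotation vector in a scale on which 1.0 is 4 rad), x, y, z (the shift in fractions of the full range, 1 being 50 cm), finger_gap (the opening from 0.0 (shut) to 1.0 (fully open)); each row is the pose to reach, as a shift and turn from the pose commanded when the call began, along the tool's axes at that moment; what a row does not reach only later rows make up. A row lasts 1/8 s, in which the tool goes at most 0.0625 m and 0.188 rad, less where a joint would pass 70% of its speed; a pose out of reach is approached as far as the arm can. The fingers move at their own pace and stop on an object; grip_n is the grip in N (left out, the last holds). Time passes only in rows, so rows that do not move let the fingers close. The tool returns the time, the measured TCP pose, the force, the opening and the grip force at its end. only (a regular expression) keeps the lines of the reply that match it, lines (a string "A,B") keeps lines A to B, and quiet returns only ok. Input that does not fit is refused with a message, and nothing moves.
- robot.observe(): the state, without advancing time (a new reading comes with each control period).
- robot.snapshot(name): name is "scene" or "side" or "wrist"; returns a dict with "img" (384x512x3 uint8, red, green, blue), "intrinsics" (3x3 intrinsics, pixels), "T" (4x4, takes a point from camera to world coordinates). Camera axes: x right, y down, z forward; pixel columns grow to the right and rows downward; lengths in m; the calibration is good to about 2 mm. The wrist camera is an equidistant fisheye: a pixel r from the principal point sees the ray r / f radians off the axis. A picture is of the moment at which its call begins. There is no depth.
- robot.finish_job(): hands the job in; it is judged then, once.
The state is a dict: "time_s": time; "joint_pos": joint angles; "qvel": joint speeds; "effort": joint torques, N m; "tool_pos": TCP position; "orientation": TCP orientation; "contact_force": force on the tool from outside, world axes, zero at the start; "ft_torque": the same for the moment, N m; "finger_gap": opening from 0.0 (shut) to 1.0 (fully open); "finger_force": force on a finger pad.
Only numpy, scipy, OpenCV 4.12 (cv2) and the standard library are available. Lean on these libraries where they do the work, as an engineer would, in place of code of your own. Each camera call takes 0.05 s, during which the arm holds its last target. There are 200 camera calls.

## Working session

There is one attempt and no reset: what is moved stays moved. The work goes in short steps, Python scripts to look and compute and a tool call to move; the robot and the scene stay as the last step left them, time stands still between calls to the robot, and variables do not carry over. Pictures are saved under pics/ and viewed, at most 12 in all, crops included, and the job is handed in when it is done.

```bash
ls; mkdir -p pics; cat > h.py <<'E'
import numpy as np,cv2
from plant import robot
from scipy.spatial.transform import Rotation as R
def snap(n,f):
    s=robot.snapshot(n); cv2.imwrite(f'pics/{f}.png',s['img'][:,:,::-1]); np.savez(f'pics/{f}.npz',**s); return s
def ray(f,u,v):
    s=np.load(f'pics/{f}.npz'); K=s['intrinsics']; T=s['T']
    a=np.array([(u-K[0,2])/K[0,0],(v-K[1,2])/K[1,1]])
    if f.startswith('w'):
        r=np.hypot(*a); d=np.array([*(a/max(r,1e-9)*np.sin(r)),np.cos(r)])
    else: d=np.array([*a,1.])
    return T[:3,3],T[:3,:3]@(d/np.linalg.norm(d))
def atz(f,u,v,z):
    o,d=ray(f,u,v); return o+d*(z-o[2])/d[2]
def tri(*obs):
    A=np.zeros((3,3));b=np.zeros(3);L=[]
    for q in obs:
        o,d=ray(*q);P=np.eye(3)-np.outer(d,d);A+=P;b+=P@o;L.append((P,o))
    x=np.linalg.solve(A,b); return x,[float(np.linalg.norm(P@(x-o))) for P,o in L]
E
python3 - <<'E'
from h import *
for n in ['scene','side','wrist']:
    s=snap(n,n+'0'); print(n,s['intrinsics'].round(1).tolist(),s['T'].round(3).tolist())
ims=[cv2.imread(f'pics/{n}0.png') for n in ['scene','side','wrist']]
cv2.imwrite('pics/a.png',cv2.resize(ims[0],(800,600)));
cv2.imwrite('pics/c.png',cv2.resize(ims[2],(800,600)))
cv2.imwrite('pics/b.png',cv2.resize(ims[1],(800,600)))
print(robot.observe())
E
```

```text
pics
plant.py
scene [[456.0, 0.0, 258.3], [0.0, 456.0, 197.7], [0.0, 0.0, 1.0]] [[0.852, 0.427, -0.302, 1.027], [0.523, -0.712, 0.47, -0.739], [-0.014, -0.558, -0.83, 1.568], [0.0, 0.0, 0.0, 1.0]]
side [[429.1, 0.0, 257.1], [0.0, 429.1, 184.4], [0.0, 0.0, 1.0]] [[-0.785, -0.286, 0.549, -0.433], [-0.619, 0.399, -0.677, 1.214], [-0.025, -0.871, -0.49, 0.956], [0.0, 0.0, 0.0, 1.0]]
wrist [[297.3, 0.0, 251.9], [0.0, 297.3, 186.5], [0.0, 0.0, 1.0]] [[1.0, 0.001, -0.001, 0.675], [0.001, -0.956, -0.293, 0.075], [-0.001, 0.293, -0.956, 0.374], [0.0, 0.0, 0.0, 1.0]]
{'time_s': 0.15, 'joint_pos': array([-0.14951612,  0.42660228,  0.07384155,  1.60645156, -0.03410993,
        1.11080818, -0.06711358]), 'qvel': array([ 0.00074079, -0.00044483,  0.00223415, -0.00229466, -0.00094894,
       -0.00111861, -0.00192894]), 'effort': array([ 3.53649346e-03, -9.50319314e+01,  3.76378521e+00, -4.63760948e+01,
        1.94719800e-02,  7.75260734e-03, -7.80283835e-05]), 'tool_pos': array([6.74857149e-01, 9.61114472e-06, 4.04165360e-01]), 'orientation': array([-2.22098450e+00, -2.22093947e+00,  1.17779564e-03]), 'contact_force': array([ 0.23052468, -0.12844041,  0.35495437]), 'ft_torque': array([ 0.03606617,  0.01066433, -0.01477374]), 'finger_force': 0.0, 'finger_gap': 1.0000148126547392}
```

View pics/a.png

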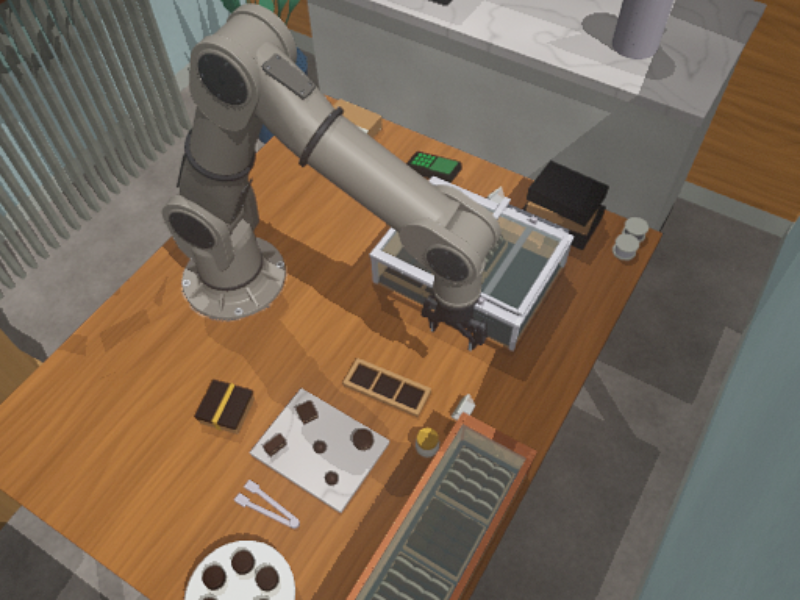

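View pics/c.png

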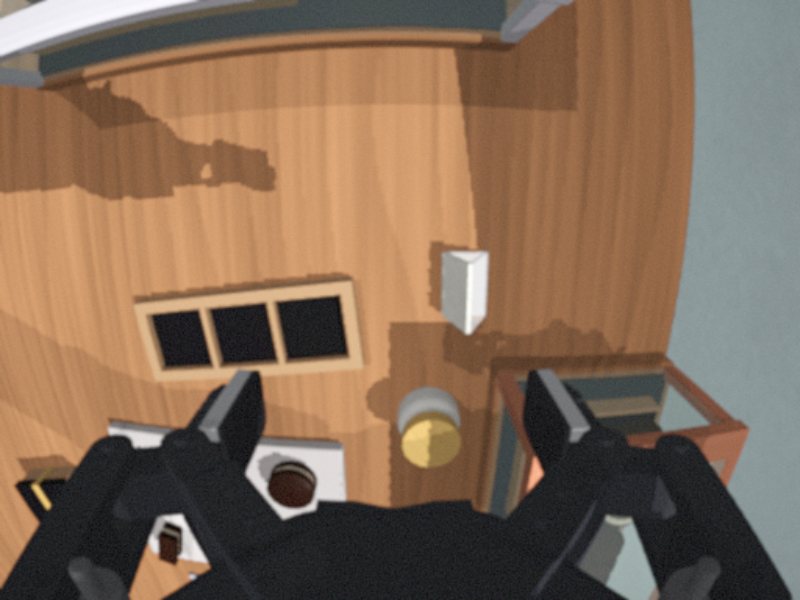

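View pics/b.png

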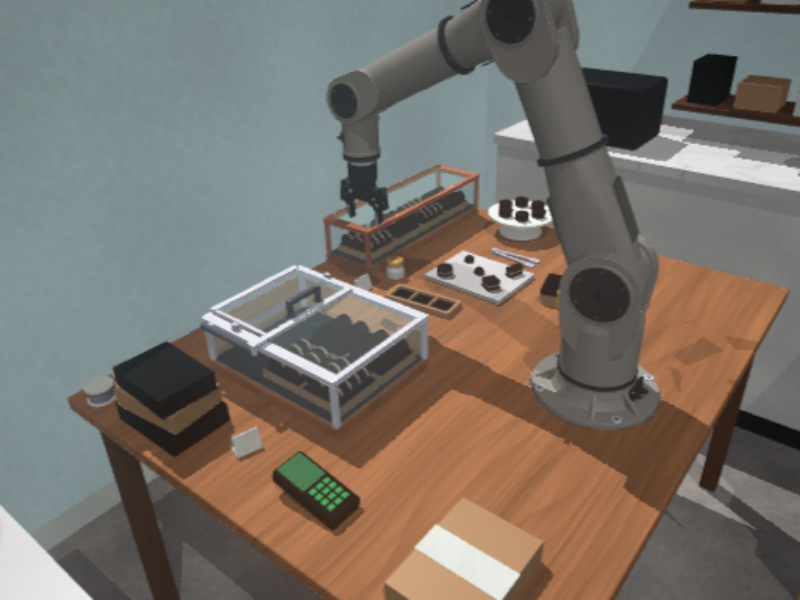

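The scene view shows the tray at (388,387), the slab at (320,448) with round (362,439), square/finger candidates (306,412) and (275,445), and bonbons (320,447) and (331,478). The wrist view shows the tray at (248,332). The side view shows the case with its pull at (303,300). I'll move over the slab and tray for clear views.

Units first: shifts go in shares of 50 cm and turns go in shares of 4 rad. So -0.12 m / 0.5 = -0.24, -0.09 m / 0.5 = -0.18.

```bash
python3 - <<'E'
from h import *
k=.64
for n,u,v in [('slab',320,448),('round',362,436),('A',306,410),('B',275,443),('tray',388,387)]: print(n,atz('scene0',u*k,v*k,.03).round(3))
for n,u,v,z in [('pull',303,300,.195),('tray',426,299,.016),('round',445,270,.04)]: print(n,atz('side0',u*k,v*k,z).round(3))
E
```

```text
slab [ 0.504 -0.298  0.03 ]
round [ 0.571 -0.223  0.03 ]
A [ 0.42  -0.236  0.03 ]
B [ 0.408 -0.341  0.03 ]
tray [ 0.554 -0.083  0.03 ]
pull [0.567 0.336 0.195]
tray [ 0.527 -0.075  0.016]
round [ 0.557 -0.209  0.04 ]
```

{"op": "inch_along", "data": {"steps": {"drx": [0, 0, 0, 0, 0], "dry": [0, 0, 0, 0, 0], "drz": [0, 0, 0, 0, 0], "x": [-0.1, -0.18, -0.24, -0.24, -0.24], "y": [-0.06, -0.12, -0.18, -0.18, -0.18], "z": [0, 0, 0, 0, 0], "finger_gap": [1, 1, 1, 1, 1]}}}

```text
time_s: 0.78
tool_pos: [0.5853, -0.1195, 0.4048]
orientation: [-2.221, -2.222, -0.001]
contact_force: [-0.0, -0.1, -1.0]
finger_gap: 1.001
finger_force: 0.0
```

```bash
python3 - <<'E'
from h import *
for n in ['scene','wrist']: snap(n,n+'1')
b=cv2.resize(cv2.imread('pics/wrist1.png'),(800,600),interpolation=cv2.INTER_CUBIC)
cv2.imwrite('pics/w1.png',b)
a=cv2.imread('pics/scene1.png')[220:340,140:300]
cv2.imwrite('pics/s1.png',cv2.resize(a,None,fx=5,fy=5,interpolation=cv2.INTER_CUBIC))
E
```

```text
(no output)
```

View pics/w1.png

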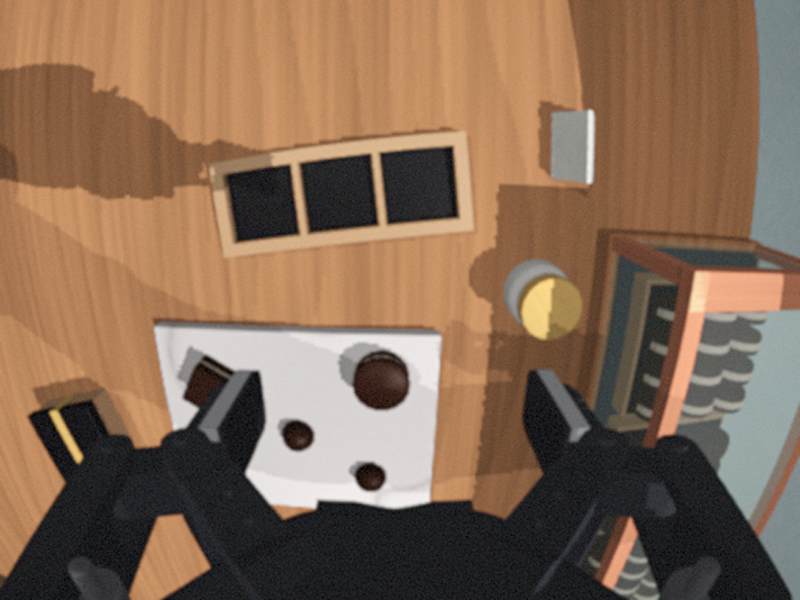

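View pics/s1.png

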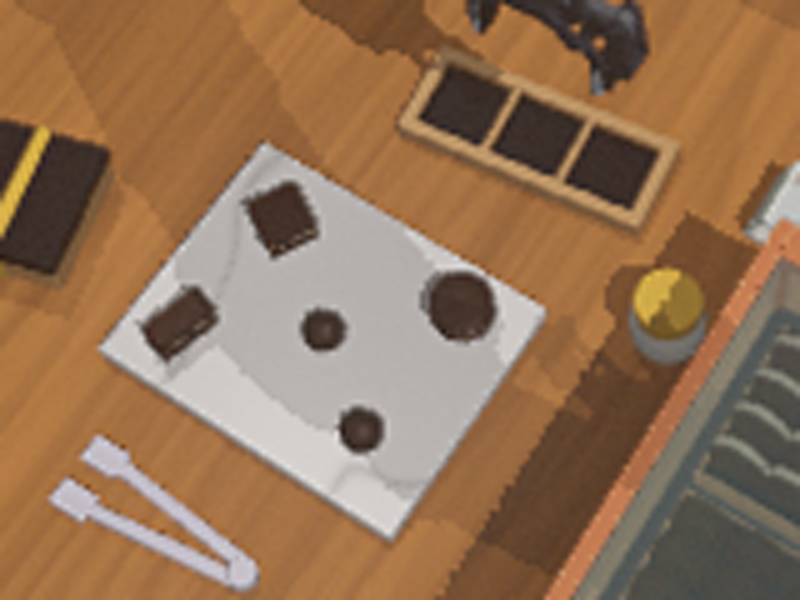

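The enlarged views are clear. In w1, the tray corners are (209,164), (466,131), (474,231), (225,258) and the round top is ~(381,383). In s1, the tray corners are (440,52), (680,145), (638,228), (400,125), with round (459,301), square ~(282,214) and finger ~(180,320).

```bash
cat >> h.py <<'E'
S=lambda x,y:('scene1',140+(x-2)/5,220+(y-2)/5)
W=lambda x,y,f='wrist1':(f,(x-.3)/1.5625,(y-.3)/1.5625)
E
python3 - <<'E'
from h import *
P={}
for n,s,w in [('NL',(440,52),(209,164)),('FL',(680,145),(466,131)),('FR',(638,228),(474,231)),('NR',(400,125),(225,258)),('round',(459,301),(381,383)),('sq',(282,214),(210,382)),('slabFL',(546,310),(441,331)),('slabNL',(265,143),(155,323))]:
    x,e=tri(S(*s),W(*w)); P[n]=x; print(n,x.round(4),np.round(e,4))
c=sum(P[n] for n in ['NL','FL','FR','NR'])/4; print('tray c',c)
for a,b in [('NL','FL'),('NR','FR'),('NL','NR'),('FL','FR')]: d=P[b]-P[a]; print(a,b,np.linalg.norm(d),np.degrees(np.arctan2(d[1],d[0])))
for n,s in [('sq',(282,214)),('f',(180,320))]: print(n,atz(*S(*s),.043))
for q in [(246,198),(293,182),(317,232),(272,246),(142,325),(185,287),(217,318),(180,350)]: print(atz(*S(*q),.043).round(4))
E
```

```text
NL [ 0.4325 -0.0469  0.002 ] [0.0013 0.0013]
FL [ 0.6407 -0.0253  0.013 ] [0.0002 0.0002]
FR [ 0.6491 -0.1032  0.016 ] [0.0006 0.0006]
NR [ 0.4484 -0.124   0.0191] [0.0012 0.0012]
round [ 0.5741 -0.227   0.035 ] [0.0011 0.0011]
sq [ 0.4205 -0.235   0.0274] [0.0009 0.0009]
slabFL [ 0.6248 -0.1911  0.0091] [0.001 0.001]
slabNL [ 0.3651 -0.1866  0.0091] [0.0006 0.0006]
tray c [ 0.54267712 -0.07488952  0.01252824]
NL FL 0.20959003986447727 5.925572836408722
NR FR 0.2017243802162142 5.919230825760108
NL NR 0.08056763618242482 -78.3270731946939
FL FR 0.07841711307532777 -83.8709890803336
sq [ 0.42565644 -0.23991734  0.043     ]
f [ 0.41206782 -0.34579504  0.043     ]
[ 0.3951 -0.2431  0.043 ]
[ 0.4173 -0.2144  0.043 ]
[ 0.4562 -0.2384  0.043 ]
[ 0.4345 -0.2646  0.043 ]
[ 0.391 -0.363  0.043]
[ 0.3996 -0.3235  0.043 ]
[ 0.4339 -0.3308  0.043 ]
[ 0.426  -0.3641  0.043 ]
```

Heights come out a few mm low, within the calibration error. The tray sizes and yaw (5.9°) agree with the text. A quick cross-check, then I'll grasp the round piece.

In the tool's units: 0.206 m / 0.5 = 0.412, -0.011 m / 0.5 = -0.022.

```bash
python3 - <<'E'
from h import *
print(atz(*W(381,383),.043),atz(*S(459,301),.043), np.mean([atz(*W(*p),.016) for p in [(209,164),(466,131),(474,231),(225,258)]],0),np.mean([atz(*S(*p),.016) for p in [(440,52),(680,145),(638,228),(400,125)]],0))
E
```

```text
[ 0.57536218 -0.22230469  0.043     ] [ 0.5754036  -0.22993638  0.043     ] [ 0.54295888 -0.07511888  0.016     ] [ 0.54462995 -0.07655117  0.016     ]
```

{"op": "inch_along", "data": {"steps": {"drx": [0, 0, 0, 0, 0, 0, 0, 0, 0, 0], "dry": [0, 0, 0, 0, 0, 0, 0, 0, 0, 0], "drz": [0, 0, 0, 0, 0, 0, 0, 0, 0, 0], "x": [-0.11, -0.216, -0.216, -0.216, -0.216, -0.216, -0.216, -0.216, -0.216, -0.216], "y": [-0.012, -0.022, -0.022, -0.022, -0.022, -0.022, -0.022, -0.022, -0.022, -0.022], "z": [0.06, 0.12, 0.24, 0.34, 0.38, 0.412, 0.412, 0.412, 0.412, 0.412], "finger_gap": [1, 1, 1, 1, 1, 1, 0.3, 0.3, 0.3, 0.3]}, "grip_n": 30}}

```text
time_s: 2.12
tool_pos: [0.5745, -0.2282, 0.2004]
orientation: [2.22, 2.22, 0.002]
contact_force: [-0.6, 1.5, 6.5]
finger_gap: 0.545
finger_force: 30.2
```

In the tool's units: 0.159 m / 0.5 = 0.318, -0.08 m / 0.5 = -0.16, 1.468 rad / 4 = 0.367.

{"op": "inch_along", "data": {"steps": {"drx": [0, 0, 0, 0, 0, 0, 0, 0, 0, 0], "dry": [0, 0, 0, 0, 0, 0, 0, 0, 0, 0], "drz": [0, 0.0425, 0.0875, 0.1325, 0.1775, 0.2225, 0.2675, 0.3125, 0.3575, 0.367], "x": [0, 0, 0.08, 0.16, 0.24, 0.318, 0.318, 0.318, 0.318, 0.318], "y": [0, 0, 0.016, 0.032, 0.048, 0.064, 0.064, 0.064, 0.064, 0.064], "z": [-0.08, -0.16, -0.16, -0.16, -0.16, -0.16, -0.16, -0.16, -0.16, -0.16], "finger_gap": [0.3, 0.3, 0.3, 0.3, 0.3, 0.3, 0.3, 0.3, 0.3, 0.3]}}}

```text
time_s: 3.38
tool_pos: [0.6061, -0.0687, 0.2796]
orientation: [-3.137, -0.161, -0.002]
contact_force: [-0.3, -0.1, -1.0]
finger_gap: 0.55
finger_force: 31.2
```

```bash
python3 - <<'E'
from h import *
snap('wrist','wrist2')
cv2.imwrite('pics/w2.png',cv2.resize(cv2.imread('pics/wrist2.png'),(800,600),interpolation=cv2.INTER_CUBIC))
o=robot.observe();print(o['joint_pos'].round(2),o['tool_pos'].round(4),R.from_rotvec(o['orientation']).as_matrix().round(3).tolist())
E
```

```text
[-0.36  0.5   0.48  1.88 -0.3   0.83 -1.19] [ 0.6061 -0.0688  0.2794] [[0.995, 0.102, 0.001], [0.102, -0.995, 0.0], [0.001, -0.0, -1.0]]
```

View pics/w2.png

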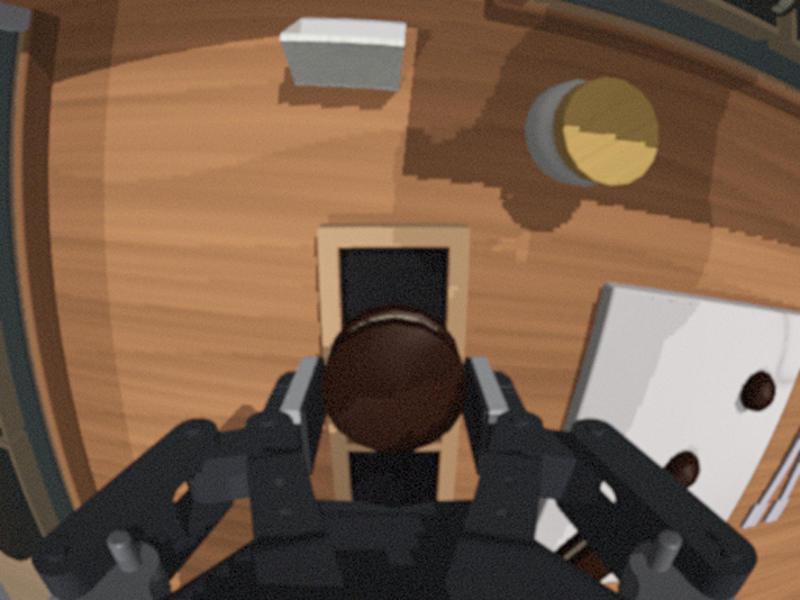

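The piece hangs level, with its top at ~(395,386). The far pocket behind it has inner far corners (340,248) and (447,248), and outer tray far corners (318,227) and (470,226).

```bash
python3 - <<'E'
from h import *
f='wrist2'
T=np.array([.6061,-.0688])
Rm=R.from_rotvec([-3.137,-.161,-.002]).as_matrix()
for p in [(395,386),(323,386),(467,386),(395,450)]:
    q=atz(*W(*p,f),.122); print('piece',q.round(4),(Rm.T@(q-[*T,.2794])).round(4))
for p in [(318,227),(470,226)]: print('outer',atz(*W(*p,f),.016).round(4))
for p in [(340,248),(447,248)]: print('inner',atz(*W(*p,f),.016).round(4))
d=np.array([np.cos(.1033),np.sin(.1033)]); m=np.mean([atz(*W(*p,f),.016)[:2] for p in [(318,227),(470,226)]],0)
print('pocket1',m-d*.039,'tray c',m-d*.102)
E
```

```text
piece [ 0.6115 -0.0683  0.122 ] [5.200e-03 1.000e-04 1.574e-01]
piece [ 0.6089 -0.0459  0.122 ] [ 0.0049 -0.0225  0.1574]
piece [ 0.6135 -0.0907  0.122 ] [0.005  0.0226 0.1574]
piece [ 0.5868 -0.0708  0.122 ] [-1.960e-02  1.000e-04  1.574e-01]
outer [ 0.6401 -0.0259  0.016 ]
outer [ 0.6486 -0.1031  0.016 ]
inner [ 0.6302 -0.038   0.016 ]
inner [ 0.6359 -0.0928  0.016 ]
pocket1 [ 0.60555912 -0.06851507] tray c [ 0.54289495 -0.0750114 ]
```

In the tool's units: 0.088 m / 0.5 = 0.176, -0.005 m / 0.5 = -0.01.

{"op": "inch_along", "data": {"steps": {"drx": [0, 0, 0, 0, 0, 0, 0, 0, 0, 0], "dry": [0, 0, 0, 0, 0, 0, 0, 0, 0, 0], "drz": [0, 0, 0, 0, 0, 0, 0, 0, 0, 0], "x": [-0.01, -0.01, -0.01, -0.01, -0.01, -0.01, -0.01, -0.01, -0.01, -0.01], "y": [0, 0, 0, 0, 0, 0, 0, 0, 0, 0], "z": [0.08, 0.14, 0.16, 0.176, 0.176, 0.176, 0.176, 0.12, 0, -0.12], "finger_gap": [0.3, 0.3, 0.3, 0.3, 0.3, 0.7, 0.8, 0.9, 1, 1]}}}

```text
time_s: 4.68
tool_pos: [0.6007, -0.0695, 0.3405]
orientation: [3.137, 0.161, -0.001]
contact_force: [0.7, 1.2, -0.1]
finger_gap: 0.997
finger_force: 0.0
```

In the tool's units: 0.206 m / 0.5 = 0.412, -0.153 m / 0.5 = -0.306.

{"op": "inch_along", "data": {"steps": {"drx": [0, 0, 0, 0, 0, 0], "dry": [0, 0, 0, 0, 0, 0], "drz": [0, 0, 0, 0, 0, 0], "x": [-0.06, -0.122, -0.184, -0.244, -0.306, -0.306], "y": [0.082, 0.164, 0.248, 0.33, 0.412, 0.412], "z": [0, 0, 0, 0, 0, 0], "finger_gap": [1, 1, 1, 1, 1, 1]}}}

```text
time_s: 5.42
tool_pos: [0.4674, -0.2935, 0.3393]
orientation: [3.137, 0.152, 0.0]
contact_force: [1.0, 0.4, 0.1]
finger_gap: 1.0
finger_force: 0.0
```

```bash
python3 - <<'E'
from h import *
snap('wrist','wrist3');snap('scene','scene2');snap('side','side2')
cv2.imwrite('pics/w3.png',cv2.resize(cv2.imread('pics/wrist3.png'),(800,600),interpolation=cv2.INTER_CUBIC))
E
```

```text
(no output)
```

View pics/w3.png

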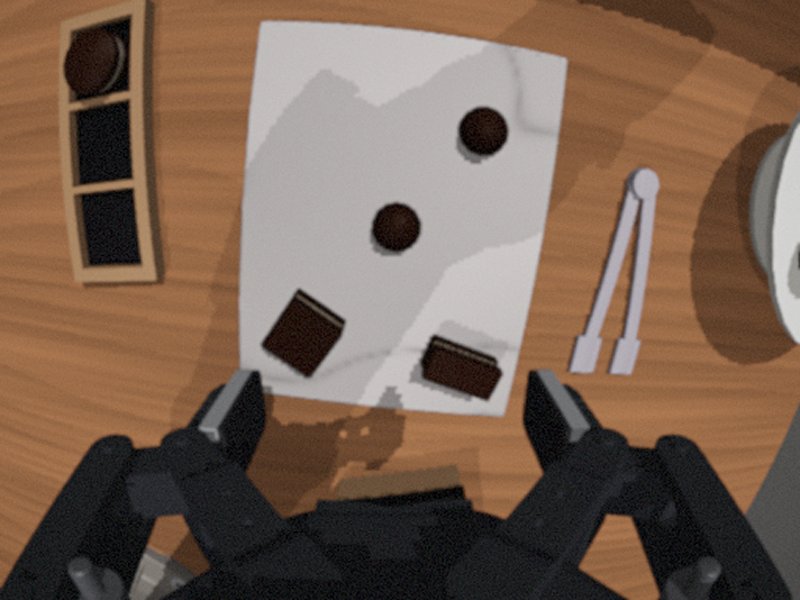

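The slab is clear. The round piece sits in the far pocket at (94,62). The square's top corners are ~(295,300), (340,327), (312,376), (263,344). The finger's top corners are ~(431,349), (501,372), (490,399), (422,368).

```bash
python3 - <<'E'
from h import *
f='wrist3'
o=robot.observe();print(o['joint_pos'].round(2),o['tool_pos'].round(4),o['orientation'].round(3))
for n,c in [('sq',[(295,300),(340,327),(312,376),(263,344)]),('fin',[(431,349),(501,372),(490,399),(422,368)])]:
    P=np.array([atz(*W(*p,f),.043)[:2] for p in c]); print(n,P.mean(0).round(4),np.mean([atz(*S(*p),.043) for p in ([(246,198),(293,182),(317,232),(272,246)] if n=='sq' else [(142,325),(185,287),(217,318),(180,350)])],0).round(4))
    for i in range(4):
        d=P[(i+1)%4]-P[i]; print(np.linalg.norm(d).round(4),np.degrees(np.arctan2(d[1],d[0])).round(1))
print('sq height',tri(W(302,337,f),S(282,214)),'fin',tri(W(461,372,f),S(181,319)))
print('round',atz(*W(93,62,f),.034))
print('tray corners',[atz(*W(*p,f),.016)[:2].round(4) for p in [(77,283),(161,279)]])
E
```

```text
[-0.05  0.34  0.6   1.97 -0.24  0.9  -0.79] [ 0.4703 -0.2896  0.3389] [-3.137e+00 -1.620e-01 -1.000e-03]
sq [ 0.4251 -0.2396] [ 0.4258 -0.2401  0.043 ]
0.0324 -117.1
0.0398 155.6
0.0379 59.8
0.0379 -32.6
fin [ 0.4107 -0.343 ] [ 0.4126 -0.3453  0.043 ]
0.0496 -104.6
0.021 170.1
0.0522 68.1
0.0143 -16.3
sq height (array([ 0.42483564, -0.23929912,  0.04127131]), [0.00013434748647978117, 0.00013434748647967983]) fin (array([ 0.40961235, -0.34343467,  0.03846329]), [0.0007303493652969978, 0.0007303493652968653])
round [ 0.59918619 -0.07701486  0.034     ]
tray corners [array([ 0.4354, -0.0481]), array([ 0.4457, -0.1283])]
```

In the tool's units: 0.14 m / 0.5 = 0.28, 0.125 m / 0.5 = 0.25, 0.628 rad / 4 = 0.157.

{"op": "inch_along", "data": {"steps": {"drx": [0, 0, 0, 0, 0, 0, 0, 0, 0, 0], "dry": [0, 0, 0, 0, 0, 0, 0, 0, 0, 0], "drz": [0.0425, 0.085, 0.125, 0.157, 0.157, 0.157, 0.157, 0.157, 0.157, 0.157], "x": [-0.04, -0.08, -0.08, -0.08, -0.08, -0.08, -0.08, -0.08, -0.08, -0.08], "y": [-0.054, -0.108, -0.108, -0.108, -0.108, -0.108, -0.108, -0.108, -0.108, -0.108], "z": [0.04, 0.08, 0.14, 0.2, 0.25, 0.28, 0.28, 0.28, 0.28, 0.28], "finger_gap": [1, 1, 1, 1, 1, 1, 0.2, 0.2, 0.2, 0.2]}, "grip_n": 30}}

```text
time_s: 6.82
tool_pos: [0.4249, -0.2406, 0.1997]
orientation: [-3.034, 0.816, -0.003]
contact_force: [-2.0, 1.4, 5.7]
finger_gap: 0.459
finger_force: 29.7
```

```bash
python3 -c "
from h import *
o=robot.observe();print(o['joint_pos'].round(2),o['tool_pos'].round(4),o['orientation'].round(3))"
```

```text
[-0.09  0.5   0.58  2.2  -0.51  0.57 -1.22] [ 0.4249 -0.2406  0.1997] [-3.034e+00  8.160e-01 -3.000e-03]
```

In the tool's units: -0.202 m / 0.5 = -0.404, -0.08 m / 0.5 = -0.16, -0.628 rad / 4 = -0.157.

{"op": "inch_along", "data": {"steps": {"drx": [0, 0, 0, 0, 0, 0, 0, 0, 0, 0], "dry": [0, 0, 0, 0, 0, 0, 0, 0, 0, 0], "drz": [0, -0.04, -0.08, -0.12, -0.157, -0.157, -0.157, -0.157, -0.157, -0.157], "x": [0, 0, 0.01, 0.02, 0.03, 0.039, 0.039, 0.039, 0.039, 0.039], "y": [0, 0, -0.1, -0.2, -0.3, -0.404, -0.404, -0.404, -0.404, -0.404], "z": [-0.08, -0.16, -0.16, -0.16, -0.16, -0.16, -0.16, -0.08, -0.06, -0.06], "finger_gap": [0.2, 0.2, 0.2, 0.2, 0.2, 0.2, 0.2, 0.2, 0.2, 0.2]}}}

```text
time_s: 8.07
tool_pos: [0.5424, -0.0762, 0.2289]
orientation: [3.137, 0.16, -0.001]
contact_force: [0.7, -0.1, -0.2]
finger_gap: 0.464
finger_force: 31.3
```

```bash
python3 -c "
from h import *
o=robot.observe();print(o['tool_pos'].round(4),o['orientation'].round(3))
snap('wrist','wrist4');cv2.imwrite('pics/w4.png',cv2.resize(cv2.imread('pics/wrist4.png')[100:340,150:350],(667,800))[:600])"
```

```text
[ 0.5424 -0.0762  0.2289] [ 3.137e+00  1.600e-01 -1.000e-03]
```

View pics/w4.png

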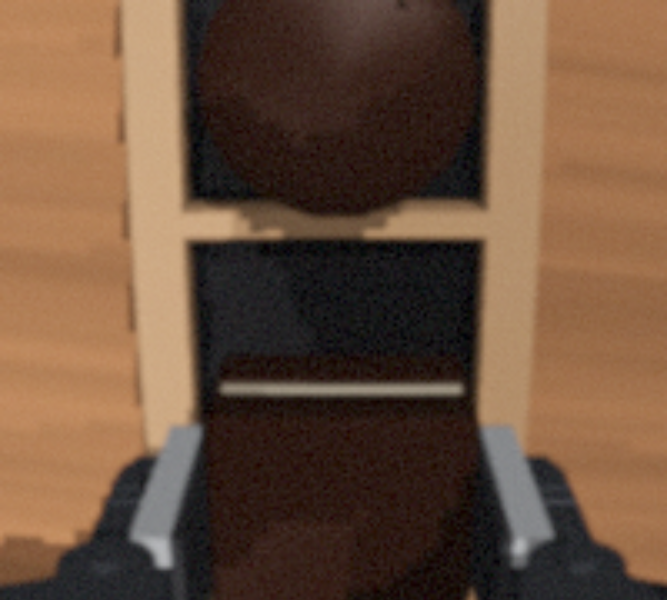

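The square hangs square and centred over the middle pocket, and the round piece lies in the far pocket. I'll lower, release and rise.

In the tool's units: -0.06 m / 0.5 = -0.12, 0.039 m / 0.5 = 0.078.

{"op": "inch_along", "data": {"steps": {"drx": [0, 0, 0, 0, 0, 0, 0, 0], "dry": [0, 0, 0, 0, 0, 0, 0, 0], "drz": [0, 0, 0, 0, 0, 0, 0, 0], "x": [0, 0, 0, 0, 0, 0, 0, 0], "y": [0, 0, 0, 0, 0, 0, 0, 0], "z": [0.05, 0.078, 0.078, 0.078, 0.078, 0.04, -0.06, -0.12], "finger_gap": [0.2, 0.2, 0.2, 0.6, 0.8, 0.9, 1, 1]}}}

```text
time_s: 9.12
tool_pos: [0.5429, -0.0759, 0.2919]
orientation: [-3.137, -0.16, -0.003]
contact_force: [0.7, 0.1, 1.0]
finger_gap: 1.003
finger_force: 0.0
```

{"op": "inch_along", "data": {"steps": {"drx": [0, 0, 0, 0, 0, 0, 0, 0], "dry": [0, 0, 0, 0, 0, 0, 0, 0], "drz": [0.0375, 0.075, 0.1038, 0.1038, 0.1038, 0.1038, 0.1038, 0.1038], "x": [-0.06, -0.12, -0.18, -0.24, -0.316, -0.316, -0.316, -0.316], "y": [0.1, 0.2, 0.3, 0.4, 0.506, 0.506, 0.506, 0.506], "z": [0, 0, 0, 0, 0, 0.08, 0.14, 0.14], "finger_gap": [1, 1, 1, 1, 1, 1, 1, 1]}}}

```text
time_s: 10.12
tool_pos: [0.411, -0.3433, 0.2184]
orientation: [-3.102, 0.489, 0.003]
contact_force: [-1.0, 0.2, 0.7]
finger_gap: 0.997
finger_force: 0.0
```

```bash
python3 -c "
from h import *
o=robot.observe();print(o['joint_pos'].round(2),o['tool_pos'].round(4),o['orientation'].round(3))
snap('wrist','wrist5')"
```

```text
[ 0.12  0.52  0.58  2.09 -0.46  0.66 -0.88] [ 0.411  -0.3433  0.2184] [-3.102e+00  4.890e-01  3.000e-03]
```

{"op": "inch_along", "data": {"steps": {"drx": [0, 0, 0, 0, 0, 0], "dry": [0, 0, 0, 0, 0, 0], "drz": [0, 0, 0, 0, 0, 0], "x": [0, 0, 0, 0, 0, 0], "y": [0, 0, 0, 0, 0, 0], "z": [0.04, 0.04, 0.04, 0.04, 0.04, 0.04], "finger_gap": [1, 1, 0.3, 0.3, 0.3, 0.3]}, "grip_n": 30}}

```text
time_s: 10.92
tool_pos: [0.4117, -0.3435, 0.1993]
orientation: [-3.103, 0.489, -0.001]
contact_force: [-1.1, 0.9, 6.9]
finger_gap: 0.58
finger_force: 30.1
```

```bash
python3 -c "
from h import *
o=robot.observe();print(o['joint_pos'].round(2),o['tool_pos'].round(4),o['orientation'].round(3))"
```

```text
[ 0.14  0.55  0.55  2.09 -0.49  0.62 -0.85] [ 0.4117 -0.3435  0.1993] [-3.103e+00  4.890e-01 -1.000e-03]
```

In the tool's units: -0.27 m / 0.5 = -0.54, -0.22 m / 0.5 = -0.44, -0.415 rad / 4 = -0.1038.

{"op": "inch_along", "data": {"steps": {"drx": [0, 0, 0, 0, 0, 0, 0, 0, 0, 0], "dry": [0, 0, 0, 0, 0, 0, 0, 0, 0, 0], "drz": [0, -0.035, -0.07, -0.1038, -0.1038, -0.1038, -0.1038, -0.1038, -0.1038, -0.1038], "x": [0, 0, -0.006, -0.012, -0.018, -0.024, -0.03, -0.03, -0.03, -0.03], "y": [0, 0, -0.11, -0.22, -0.33, -0.44, -0.54, -0.54, -0.54, -0.54], "z": [-0.08, -0.16, -0.16, -0.16, -0.16, -0.16, -0.16, -0.12, -0.06, -0.06], "finger_gap": [0.3, 0.3, 0.3, 0.3, 0.3, 0.3, 0.3, 0.3, 0.3, 0.3]}}}

```text
time_s: 12.18
tool_pos: [0.4796, -0.0818, 0.2277]
orientation: [3.137, 0.161, -0.005]
contact_force: [-0.5, 0.1, -0.2]
finger_gap: 0.574
finger_force: 32.5
```

```bash
python3 -c "
from h import *
o=robot.observe();print(o['tool_pos'].round(4),o['orientation'].round(3))
snap('wrist','wrist6');snap('scene','scene6')
a=cv2.imread('pics/wrist6.png')[100:360,110:400]; b=cv2.imread('pics/side2.png')[150:290,120:290]
a=cv2.resize(a,(400,359));b=cv2.resize(b,(400,329))
c=np.zeros((600,800,3),np.uint8);c[:359,:400]=a
c[:329,400:]=b
s=cv2.resize(cv2.imread('pics/scene2.png')[100:240,220:380],(274,240));c[360:,:274]=s
s=cv2.resize(cv2.imread('pics/scene6.png')[100:240,220:380],(274,240));c[360:,280:554]=s
cv2.imwrite('pics/m.png',c)"
```

```text
[ 0.4796 -0.0818  0.2277] [ 3.137  0.161 -0.005]
```

View pics/m.png

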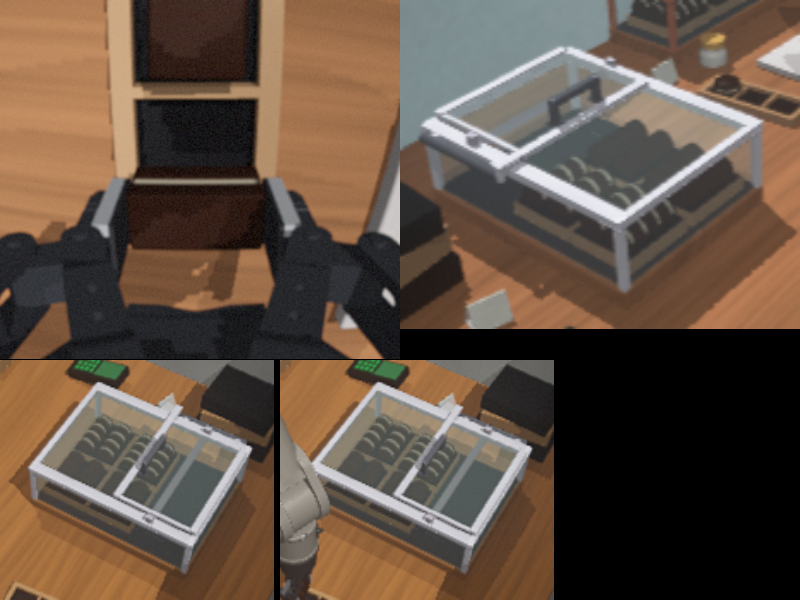

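The finger piece hangs square over the near pocket. The pull bar is at ~(575,94) in the side crop and ~(152,451) in the scene crop. The divider's lugs are at ~(475,137)/(612,63) in the side crop and (208,430)/(149,517) in the scene crop. I'll place and release, then compute the coarse case geometry.

In the tool's units: -0.17 m / 0.5 = -0.34, -0.12 m / 0.5 = -0.24.

{"op": "inch_along", "data": {"steps": {"drx": [0, 0, 0, 0, 0, 0, 0, 0, 0, 0], "dry": [0, 0, 0, 0, 0, 0, 0, 0, 0, 0], "drz": [0, 0, 0, 0, 0, 0, 0, 0, 0, 0], "x": [0, 0, 0, 0, 0, 0, 0, 0, 0, 0], "y": [0, 0, 0, 0, 0, 0, 0, 0, 0, 0], "z": [0.05, 0.077, 0.077, 0.077, 0.077, 0.04, -0.06, -0.14, -0.24, -0.34], "finger_gap": [0.3, 0.3, 0.3, 0.6, 0.8, 0.9, 1, 1, 1, 1]}}}

```text
time_s: 13.52
tool_pos: [0.4798, -0.082, 0.4006]
orientation: [-3.137, -0.161, -0.0]
contact_force: [1.0, 1.1, -0.4]
finger_gap: 0.998
finger_force: 0.0
```

```bash
python3 - <<'E'
from h import *
A=lambda x,y:('side2',120+(x-401)/2.353,150+(y-1)/2.35)
B=lambda x,y:('scene2',220+(x-.5)/1.7125,100+(y-360.5)/1.714)
for n,a,b in [('pull',(575,94),(152,451)),('pe+',(551,107),(166,437)),('pe-',(600,82),(139,467)),('lug+',(475,137),(208,430)),('lug-',(612,63),(149,517)),('front+',(626,218),(102,389)),('front-',(757,125),(37,466)),('rear-',(567,52),(189,542)),('rear+',(430,126),(247,452))]:
    x,e=tri(A(*a),B(*b)); print(n,x.round(4),e[0])
print(robot.observe()['joint_pos'].round(2))
E
```

```text
pull [0.5838 0.3194 0.191 ] 0.000359483630910934
pe+ [0.5893 0.3693 0.191 ] 0.0035470805384238903
pe- [0.5807 0.2666 0.1886] 0.001752260909414396
lug+ [0.6557 0.4634 0.1616] 0.00275762428029039
lug- [0.6534 0.1734 0.1594] 0.002694213192561691
front+ [0.3616 0.4617 0.1433] 0.00862358889027777
front- [0.3559 0.174  0.1454] 0.00679240595897968
rear- [0.7582 0.1716 0.1467] 0.0019050915644878577
rear+ [0.7599 0.4662 0.1435] 0.0005997948213214061
[-0.53  0.13  0.62  2.05 -0.09  0.99 -1.33]
```

Units first: shifts go in shares of 50 cm and turns go in shares of 4 rad. So -0.316 m / 0.5 = -0.632, -0.05 m / 0.5 = -0.1, -1.494 rad / 4 = -0.3735.

{"op": "inch_along", "data": {"steps": {"drx": [0, 0, 0, 0, 0, 0, 0, 0, 0, 0], "dry": [0, 0, 0, 0, 0, 0, 0, 0, 0, 0], "drz": [-0.0375, -0.075, -0.115, -0.155, -0.195, -0.235, -0.275, -0.315, -0.355, -0.3735], "x": [0.02, 0.07, 0.12, 0.16, 0.21, 0.26, 0.3, 0.346, 0.346, 0.346], "y": [-0.04, -0.12, -0.2, -0.29, -0.38, -0.47, -0.56, -0.632, -0.632, -0.632], "z": [-0.1, -0.1, -0.1, -0.1, -0.1, -0.1, -0.1, -0.1, -0.1, -0.1], "finger_gap": [1, 1, 1, 1, 1, 1, 1, 1, 1, 1]}}}

```text
time_s: 14.78
tool_pos: [0.6199, 0.2506, 0.4486]
orientation: [2.187, 2.255, -0.001]
contact_force: [-0.7, -0.4, 0.3]
finger_gap: 0.998
finger_force: 0.0
```

{"op": "inch_along", "data": {"steps": {"drx": [0, 0], "dry": [0, 0], "drz": [0, 0], "x": [0, 0], "y": [0, 0], "z": [0, 0], "finger_gap": [1, 1]}}}

```text
time_s: 15.02
tool_pos: [0.6198, 0.25, 0.449]
orientation: [2.195, 2.248, 0.0]
contact_force: [-0.7, 0.1, -0.1]
finger_gap: 1.001
finger_force: 0.0
```

```bash
python3 -c "
from h import *
o=robot.observe();print(o['tool_pos'].round(4),o['orientation'].round(4),o['joint_pos'].round(2))
snap('wrist','wrist7');snap('scene','scene7');snap('side','side7')"
```

```text
[0.6198 0.25   0.449 ] [2.1948e+00 2.2477e+00 3.0000e-04] [-0.67  0.39  0.25  1.58 -0.1   1.19 -0.37]
```

{"op": "inch_along", "data": {"steps": {"drx": [0, 0, 0, 0], "dry": [0, 0, 0, 0], "drz": [0, 0, 0, 0], "x": [0.11, 0.22, 0.22, 0.22], "y": [0, 0, 0, 0], "z": [0, 0, 0, 0], "finger_gap": [1, 1, 1, 1]}}}

```text
time_s: 15.68
tool_pos: [0.6171, 0.36, 0.4485]
orientation: [2.193, 2.249, -0.001]
contact_force: [0.5, -1.2, -0.1]
finger_gap: 1.001
finger_force: 0.0
```

```bash
python3 -c "
from h import *
o=robot.observe();print(o['tool_pos'].round(4),o['orientation'].round(4),o['joint_pos'].round(2))
snap('wrist','wrist8')
a=cv2.imread('pics/wrist7.png');b=cv2.imread('pics/wrist8.png')
c=np.zeros((600,800,3),np.uint8);z=lambda i,w,h:cv2.resize(i,(w,h),interpolation=cv2.INTER_CUBIC)
c[:,:400]=z(a[40:340,200:400],400,600);c[:,400:]=z(b[40:340,200:400],400,600)
cv2.imwrite('pics/m2.png',c)"
```

```text
[0.6171 0.36   0.4485] [ 2.1926e+00  2.2494e+00 -1.0000e-03] [-0.77  0.47  0.23  1.46 -0.11  1.22 -0.51]
```

View pics/m2.png

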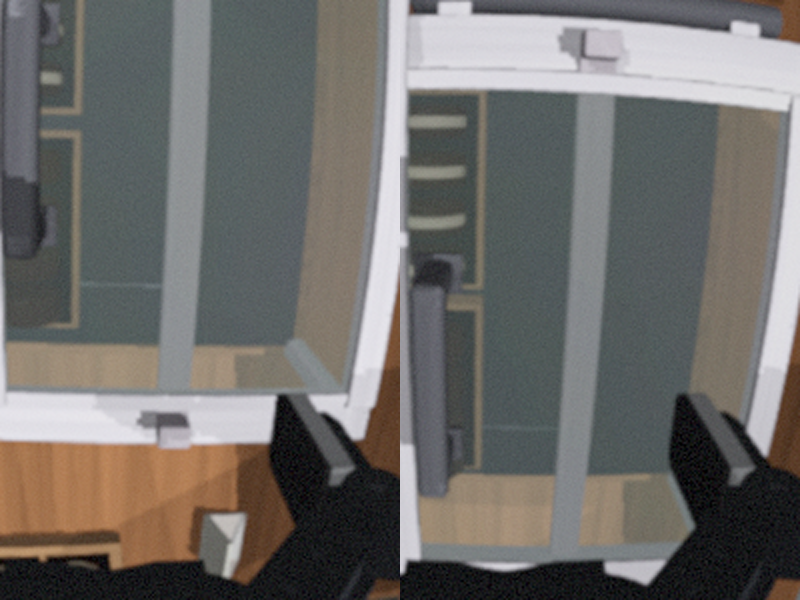

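The views show the near (-y) lug top at (174,438) in w7 and the far (+y) lug top at (603,44) in w8. The divider bar runs (597,97)–(566,553) in w8. The pull bar's axis is at x≈430 in w8, with ends at y≈263 and 495; its -y end is at (22,255) in w7.

```bash
python3 - <<'E'
from h import *
A=lambda x,y:('wrist7',200+(x-.5)/2,40+(y-.5)/2)
B=lambda x,y:('wrist8',200+(x-400.5)/2,40+(y-.5)/2)
print('lug-',atz(*A(174,438),.166),'lug+',atz(*B(603,44),.166))
print('bar end-',tri(A(22,255),B(433,495)))
for p in [(433,495),(431,263),(414,380),(446,380),(430,380)]: print('bar',p,atz(*B(*p),.202).round(4))
for p in [(22,255),(6,100),(40,100)]: print('bar7',atz(*A(*p),.202).round(4))
for q in [A(193,10),A(174,388),B(596,97),B(566,553)]: print('div',atz(*q,.15).round(4))
print('rear',atz(*A(408,5),.163),atz(*A(372,400),.163),atz(*B(777,440),.163))
E
```

```text
lug- [0.65612442 0.17409091 0.166     ] lug+ [0.65552319 0.46788009 0.166     ]
bar end- (array([0.58773442, 0.27281713, 0.20063201]), [0.00037045455463858483, 0.00037045455463845706])
bar (433, 495) [0.5875 0.2738 0.202 ]
bar (431, 263) [0.5889 0.3799 0.202 ]
bar (414, 380) [0.5813 0.3311 0.202 ]
bar (446, 380) [0.5944 0.3316 0.202 ]
bar (430, 380) [0.5879 0.3314 0.202 ]
bar7 [0.5883 0.2732 0.202 ]
bar7 [0.5823 0.331  0.202 ]
bar7 [0.5947 0.3309 0.202 ]
div [0.6563 0.3758 0.15  ]
div [0.6564 0.194  0.15  ]
div [0.6557 0.4455 0.15  ]
div [0.658  0.1932 0.15  ]
rear [0.75617482 0.38904817 0.163     ] [0.76039054 0.19242611 0.163     ] [0.76634073 0.27796574 0.163     ]
```

The case is aligned with the world axes (yaw ≈ 0). The pull is at x≈0.588, y≈0.323 and the divider at x≈0.656, so the required travel is ≈0.107 m, which is within the stated range. Grasping the pull.

In the tool's units: 0.1 m / 0.5 = 0.2, 0.085 m / 0.5 = 0.17, 0.025 rad / 4 = 0.0063.

{"op": "inch_along", "data": {"steps": {"drx": [0, 0, 0, 0, 0, 0, 0, 0, 0, 0], "dry": [0, 0, 0, 0, 0, 0, 0, 0, 0, 0], "drz": [0.0063, 0.0063, 0.0063, 0.0063, 0.0063, 0.0063, 0.0063, 0.0063, 0.0063, 0.0063], "x": [-0.074, -0.074, -0.074, -0.074, -0.074, -0.074, -0.074, -0.074, -0.074, -0.074], "y": [-0.06, -0.06, -0.06, -0.06, -0.06, -0.06, -0.06, -0.06, -0.06, -0.06], "z": [0.04, 0.12, 0.17, 0.2, 0.2, 0.2, 0.2, 0.2, 0.2, 0.2], "finger_gap": [1, 1, 1, 1, 1, 0, 0, 0, 0, 0]}, "grip_n": 80}}

```text
time_s: 16.98
tool_pos: [0.5872, 0.3226, 0.3492]
orientation: [-2.219, -2.222, 0.002]
contact_force: [-9.7, -2.5, 10.1]
finger_gap: 0.15
finger_force: 79.4
```

In the tool's units: -0.107 m / 0.5 = -0.214, -0.04 m / 0.5 = -0.08.

{"op": "inch_along", "data": {"steps": {"drx": [0, 0, 0, 0, 0, 0, 0, 0, 0, 0], "dry": [0, 0, 0, 0, 0, 0, 0, 0, 0, 0], "drz": [0, 0, 0, 0, 0, 0, 0, 0, 0, 0], "x": [0, 0, 0, 0, 0, 0, 0, 0, 0, 0], "y": [-0.02, -0.05, -0.08, -0.11, -0.14, -0.17, -0.194, -0.214, -0.214, -0.214], "z": [0, 0, 0, 0, 0, 0, 0, 0, 0, 0], "finger_gap": [0, 0, 0, 0, 0, 0, 0, 0, 0, 0]}}}

```text
time_s: 18.23
tool_pos: [0.4816, 0.3223, 0.3492]
orientation: [2.22, 2.222, 0.003]
contact_force: [8.0, -0.1, -0.4]
finger_gap: 0.146
finger_force: 79.5
```

{"op": "inch_along", "data": {"steps": {"drx": [0, 0, 0, 0], "dry": [0, 0, 0, 0], "drz": [0, 0, 0, 0], "x": [0, 0, 0, 0], "y": [0, 0, 0, 0], "z": [0, 0, 0, 0], "finger_gap": [0, 0, 0, 0]}}}

```text
time_s: 18.73
tool_pos: [0.4818, 0.3223, 0.3492]
orientation: [2.22, 2.221, 0.003]
contact_force: [7.7, 0.7, 0.4]
finger_gap: 0.147
finger_force: 79.6
```

```bash
python3 -c "
from h import *
for n in ['scene','side','wrist']: snap(n,n+'9')
c=np.zeros((600,800,3),np.uint8);z=lambda i,w,h:cv2.resize(i,(w,h),interpolation=cv2.INTER_CUBIC)
c[:300,:400]=z(cv2.imread('pics/side9.png')[140:260,100:260],400,300)
c[:300,400:]=z(cv2.imread('pics/scene9.png')[110:215,235:375],400,300)
c[300:,:400]=z(cv2.imread('pics/wrist9.png'),400,300)
c[300:,400:]=z(cv2.imread('pics/scene9.png')[210:285,205:305],400,300)
cv2.imwrite('pics/m3.png',c)"
```

```text
(no output)
```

View pics/m3.png

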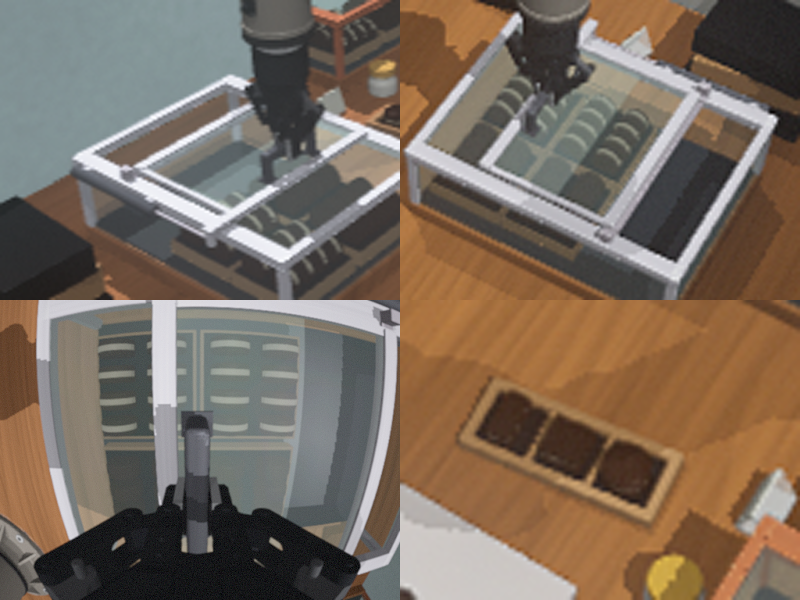

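The three pieces sit in their pockets. The lid's rear strip lies between the two lugs at (603,233) and (702,88), and the 7.7 N hold force matches the expected spring load at a travel of 0.107 m. Handing in.

```bash
python3 -c "
from plant import robot
print(robot.finish_job())"
```

```text
the job is handed in; nothing more can be done
None
```

I handed the job in at about 19 s. The round, square and finger pieces are in the far, middle and near pockets, and the gripper is holding the lid's pull with the rear edge over the divider bar, about 1–2 mm off its middle by my measurement (the hand-in gave no verdict).

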